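Hang the lift-off door on the burner's draught screen

ROBOT

A 6-joint arm with a two-finger parallel gripper is mounted at the origin on the work surface. World frame = base frame: x ahead of the robot, y to its left, z up, the work surface at z = 0. Lengths are in m, angles in rad, forces in N, time in s.
With the tool pointing down it reaches from about 0.35 to 0.775 m from the base axis. Payload 7.3 kg.
Tool frame: the origin (TCP) lies on the centre line of the jaws, within the pads' length; the fingertips stand 11 mm ahead of it and the grasp point (between the pads) lies 8 mm behind it; z points along the fingers, y is the direction in which the jaws open and shut (so a half turn about z gives the same grasp; the last joint's range is limited). The gripper opens to 92 mm and grips with 3 to 60 N. Pads are 19 mm wide; open, the fingers measure 130 mm over their backs; the gripper's body (75 mm by 190 mm) begins 47 mm behind the grasp point.
Start: joints at [-1.308, 0.342, 1.524, -0, 1.275, -0.146], TCP at [0.209, -0.482, 0.238] pointing down, gripper open.
Joint ranges: [-2.53, 2.53], [-0.77, 2.02], [0.04, 2.7], [-1, 4.14], [0.28, 2.66], [-3.11, 3.11]. Speed limits (rad/s): [2.57, 2.57, 3.14, 3.14, 3.14, 3.14].

INTERFACE

Orientations are given as [roll, pitch, yaw] about the fixed x, y, z axes, in that order (R = Rz(yaw) Ry(pitch) Rx(roll)).
In Python, from cell import robot gives the robot as it stands.
- The arm moves only by the tool jog_arm, never from a script. Its argument "deltas" is one flat list of numbers, 6 for each row, row after row: the shift along the world's x, y, z in units of 0.1 m (1.0 is 0.1 m), then the turn, a rotation vector about the world's x, y, z in units of 90 degrees (1.0 is 90 degrees). A call has 1 to 5 rows; each row is the pose to reach, as a shift and turn from the pose commanded when the call began; what a row does not reach only later rows make up. A row lasts 1/12 s, in which the tool goes at most 41.7 mm and 7.16 degrees, less where a joint would pass 70% of its speed; a pose out of reach is approached as far as the arm can. A call with a number of a shift or a turn outside -1 to 1 is refused whole. A call with a gripper value outside its range is refused whole. "claw" is the opening, from 0 (shut) to 1 (fully open), set as the call begins (left out, the last holds). The fingers move at their own pace and stop on an object; "newtons" is the grip in N (left out, the last holds). Time passes only in rows, so rows that repeat a pose let the fingers close. It gives the time, the measured TCP pose, the force and the opening at its end, in the units of the state.
- robot.observe(): the state, without advancing time (a new reading comes with each control period).
- robot.read_camera(name): name is "scene" or "top"; returns the picture (384x512x3 uint8, red, green, blue); there is no depth.
- robot.camera_params(name): a dict with "fx", "fy", "cx", "cy" (pixels), "R" (3x3) and "t" (3): a world point X has camera coordinates R X + t. Camera axes: x right, y down, z forward; pixel columns grow to the right and rows downward; lengths in m; the calibration is good to about 2 mm. A picture is of the moment at which its call begins. camera_params takes no time and is no camera call.
- robot.hand_in(): hands the job in, once; it reports no verdict.
The state is a dict: "time": time; "qpos": joint angles; "qvel": joint speeds; "joint_efforts": joint torques, N m; "tool_pos": TCP position; "tool_rot": TCP orientation; "contact_force": force on the tool from outside, world axes, zero at the start; "torque": the same for the moment, N m; "opening": finger opening in m.
Only numpy, scipy, OpenCV 4.12 (cv2) and the standard library are available. Lean on these libraries where they do the work, as an engineer would, in place of code of your own. Each camera call takes 0.05 s, during which the arm holds its last target. There are 200 camera calls.

TASK

The door of the burner's draught screen has been lifted off and stands in the wooden stand. Carefully hang it back: with the door standing well open, lower its two knuckles over the two hinge pins until it is fully down on both, without forcing it, then swing it fully shut against its stop and let go. Do not disturb the burner or the other things on the bench.

Things in the scene. Friction and masses are not known exactly. Their poses are not given: they have to be found in the camera images.
- screen: Fixed draught screen: dark steel base plate 150 x 150 x 12 mm with three upright grey aluminium walls (4 mm thick, tops 150 mm above the table), open at the top and on its +x side, where the door belongs: hinge at the +y side, door stop at the -y side. Origin: centre of the base's underside, z up.
- hinge_mark (a point): Where the door's origin lies when hung, if the hinge plate sat in the middle of its slots: screen frame (84, 62, 20) mm, axes as the screen. The plate is screwed on through slots: it and both pins together sit anywhere up to 10 mm either way along the screen's y. This shift is NOT measured and must be felt or seen; along x the pin line is exact. The plate does not give.
- pin_low (a point): Tip of the lower hinge pin if the plate sat in the middle of its slots (true one up to 10 mm off along the screen's y), 55 mm above the table. Vertical steel pin 8 mm thick, 20 mm long, flat tip edge rounded under 1 mm, standing on a steel lug 14 mm wide and 8 mm thick (top at 35 mm) that reaches 9 mm in front of the pin line. Behind it the hinge plate: front face 13 mm behind the pin line.
- pin_high (a point): The same for the upper pin: tip 135 mm and lug top 115 mm above the table. It is alike in size and stands exactly above the lower pin, shifted with it.
- stop (a point): Middle of the top of the door stop's face: screen frame (79, -60, 150) mm. The stop is an upright post 30 mm wide along the screen's y; the shut door's inner face rests on its +x face.
- door: Loose lift-off door, 0.24 to 0.36 kg: aluminium frame with a clear window. Origin: on the knuckle axis, level with the bottom edge; z up, x from the knuckles to the free edge, y out of the outer face. Panel x 13 to 122, y -5 to 5, z 0 to 150 mm. Door x along the screen's x: open 90 degrees; along the screen's -y: shut. A 14 mm black knob stands out 19 mm from mid-panel at x 112, z 75 mm.
- knuckle_low (a point): Centre of the underside of the lower knuckle, door frame (0, 0, 15) mm. Steel tube 20 mm outside, 10.6 mm bore, 18 mm tall, open at both ends. It has to come in from the side between the two pins (door's bottom 45 to 75 mm above the table). It meets the pin tip with the door's bottom 40 mm above the table; fully down, both knuckles rest on their lugs and the bottom is at 20 mm.
- knuckle_high (a point): Centre of the underside of the upper knuckle, alike in size: door frame (0, 0, 95) mm. Both knuckles meet their pins at the same height of the door.
- door_top (a point): Middle of the door's top edge, door frame (67.5, 0, 150) mm, axes as the door. The top bar is 10 mm thick (along door y), 27 mm tall and runs from x = 13 to 122 mm; to be gripped from above. Gripping it near the hinge end (x about 40 mm) keeps the door from twisting in the grip when a knuckle meets a pin.
- door_edge (a point): Middle of the door's free edge: door frame (122, 0, 75) mm. Axes as the door. Once hung, the door swings freely on the pins, with a little play, and stays where it is left; nothing latches it shut. Lifting it comes off the pins again.
- stand: Fixed wooden stand, base 130 x 70 x 12 mm, origin at the centre of its underside, with two pairs of blocks 34 mm tall (top 46 mm above the table) forming a slot along its x, 13.6 mm wide, in which the door stands upright at the start, door x along the stand's x, its bottom edge 12 mm above the table and its origin near x = -60 mm.
- burner: Loose glass spirit burner standing inside the screen, 72 mm wide, 84 mm tall; origin at the centre of its underside. Leave alone.
- matchbox: Loose match box 56 x 37 x 16 mm lying on the table; origin at the centre of its underside. Leave alone.
- reagent: Loose brown jar, 56 mm wide and 110 mm tall, at the right of the bench; origin at the centre of its underside. Leave alone.
- weight: Loose brass weight, 38 mm wide, 48 mm tall, at the right of the bench; origin at the centre of its underside. Leave alone.
There are look-alikes about, which are no part of the job. There is more than one size of the screen; the one meant has the size given above.

How it is judged:
On the way:
1. the door is fully down on both hinge pins while standing open by more than about 40 degrees (z of door in the frame of hinge_mark between -0.0025 and 0.0025 m and x of door in the frame of hinge_mark between -0.004 and 0.004 m and y of door in the frame of hinge_mark between -0.013 and 0.013 m and angle between door's own z axis and vertical below 0.06 rad and x of door_edge in the frame of screen above 0.162 m), for 0.2 s.
At the end, for the whole second after the job is handed in: The door hangs on both pins, upright within 0.06 rad, its origin within 2.5 mm of the hung height, within 4 mm of the pin line along the screen's x and 13 mm of the slot middle along y; its free edge is shut to within 10 mm of the shut position; it is at rest and released (z of door in the frame of hinge_mark between -0.0025 and 0.0025 m and x of door in the frame of hinge_mark between -0.004 and 0.004 m and y of door in the frame of hinge_mark between -0.013 and 0.013 m and angle between door's own z axis and vertical below 0.06 rad and x of door_edge in the frame of screen below 0.094 m and y of door_edge in the frame of screen below 0 m and linear speed of door below 0.02 m/s and angular speed of door below 0.1 rad/s); the robot touches nothing.
It fails at once if the door is pressed or knocked against the screen or its hinge with more than 30 N (contact force between door and screen above 30 N).
It fails at once if the burner is shifted by more than 15 mm or tipped (distance of burner from where it was at the start of the episode above 0.015 m or angle between burner's own z axis and vertical above 0.3 rad).
It fails at once if the match box, jar or weight is shifted by more than 15 mm (distance of any of matchbox, reagent, weight from where it was at the start of the episode above 0.015 m).
It also fails if it takes over 72 s, if anything falls off the work surface, if the arm or the gripper's body presses on something with over 40 N, if the wrist force passes 120 N, or if a joint passes its speed limit or range.

## Working session

There is one attempt and no reset: what is moved stays moved. The work goes in short steps, Python scripts to look and compute and a tool call to move; the robot and the scene stay as the last step left them, time stands still between calls to the robot, and variables do not carry over. Pictures are saved under pics/ and viewed, about 8 in all and at most 12, crops included, and the job is handed in when it is done.

Besides the shell and the picture viewer there is one more tool, called after ">>>" by a JSON object that holds its "method" and its "body". jog_arm: Moves the arm, as the interface text tells. Its arguments: {"type":"object","properties":{"deltas":{"type":"array","items":{"type":"number"}},"claw":{"type":"number"},"newtons":{"type":"number"}},"required":["deltas"]}

```bash
mkdir -p pics && ls && python3 - <<'E'
from cell import robot
import cv2,numpy as np
for n in("scene","top"):
    im=robot.read_camera(n); cv2.imwrite(f"pics/{n}0.png",cv2.resize(im[:,:,::-1],(800,600),interpolation=cv2.INTER_CUBIC)); np.save(f"pics/{n}0.npy",im)
    p=robot.camera_params(n); print(n,{k:np.round(v,4).tolist() for k,v in p.items()}, np.round(-np.array(p["R"]).T@np.array(p["t"]),3))
s=robot.observe(); print(s)
E
```

```text
pics
scene {'fx': 390.0725, 'fy': 390.0725, 'cx': 254.2333, 'cy': 193.3687, 'R': [[-0.0362, 0.9993, -0.0095], [0.5775, 0.0132, -0.8163], [-0.8156, -0.0351, -0.5775]], 't': [0.1328, -0.1795, 1.4759]} [ 1.312 -0.079  0.707]
top {'fx': 452.8945, 'fy': 452.8945, 'cx': 254.6405, 'cy': 197.6034, 'R': [[-0.0293, -0.9996, -0.0036], [-0.9891, 0.0295, -0.1443], [0.1444, -0.0007, -0.9895]], 't': [-0.1026, 0.4898, 1.3455]} [ 0.287 -0.116  1.402]
{'time': 0.1, 'qpos': array([-1.30796168e+00,  3.42710789e-01,  1.52488568e+00,  1.15214359e-05,
        1.27541949e+00, -1.46014301e-01]), 'qvel': array([ 0.0006331 , -0.00167021, -0.00080383,  0.00054957,  0.00152954,
       -0.00128184]), 'joint_efforts': array([ 1.71082142e-03, -4.32003772e+01, -2.44694388e+01,  7.19210249e-02,
        5.25989290e-02, -4.57618762e-05]), 'tool_pos': array([ 0.20864381, -0.48139319,  0.23709698]), 'tool_rot': array([-3.14018609e+00, -2.17986204e-04,  4.08845436e-01]), 'contact_force': array([-0.93288826, -0.77152172,  0.38164388]), 'torque': array([-0.02723998, -0.06008292,  0.02134652]), 'opening': 0.09195917376709214}
```

View pics/scene0.png

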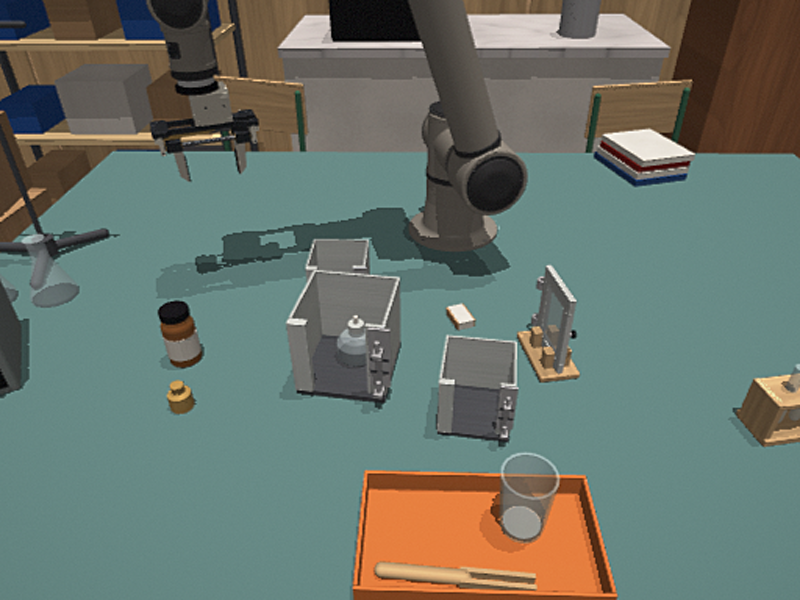

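View pics/top0.png

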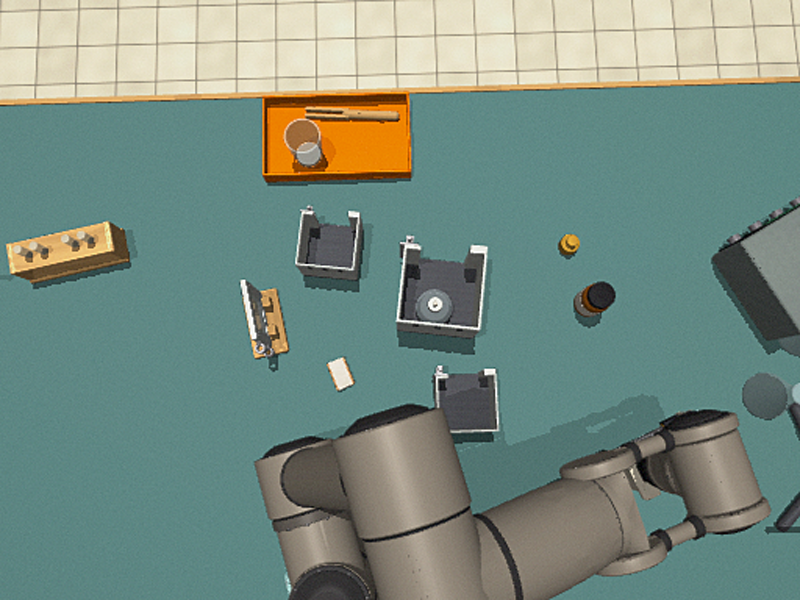

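```bash
python3 - <<'E'
import cv2,numpy as np
t=np.load("pics/top0.npy");s=np.load("pics/scene0.npy")
def crop(im,x,y,w,h): return cv2.resize(im[y:y+h,x:x+w,::-1],(400,300),interpolation=cv2.INTER_NEAREST)
# each crop 80x60 px, x5
a=np.vstack([np.hstack([crop(t,130,172,80,60),crop(t,245,150,80,60)]),np.hstack([crop(s,310,165,100,75),crop(s,180,170,100,75)])])
cv2.imwrite("pics/c1.png",a)
E
```

```text
(no output)
```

View pics/c1.png

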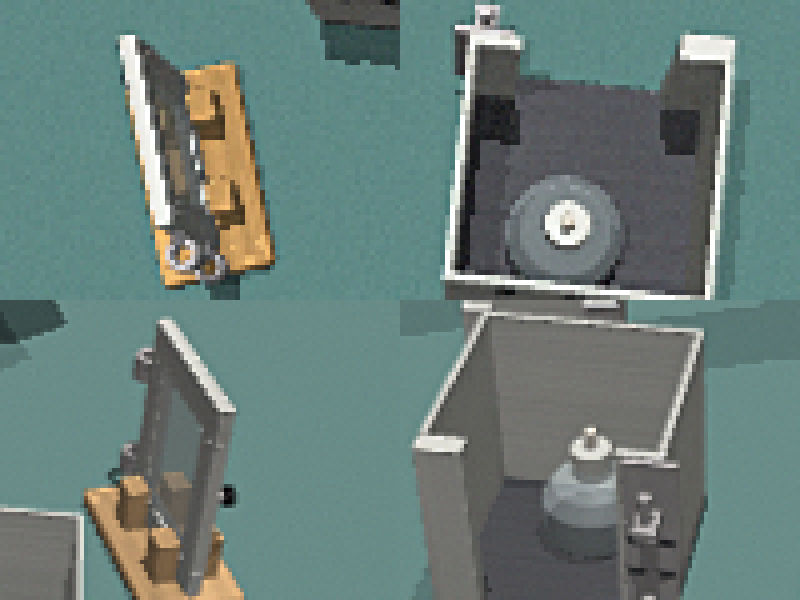

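```bash
cat > h.py <<'E'
from cell import robot
import numpy as np,cv2
def ray(n,u,v,z):
    p=robot.camera_params(n);R=np.array(p["R"]);t=np.array(p["t"])
    d=R.T@np.array([(u-p["cx"])/p["fx"],(v-p["cy"])/p["fy"],1]);c=-R.T@t
    return c+d*(z-c[2])/d[2]
def proj(n,X):
    p=robot.camera_params(n);q=np.array(p["R"])@np.array(X)+np.array(p["t"]);return p["cx"]+p["fx"]*q[0]/q[2],p["cy"]+p["fy"]*q[1]/q[2]
E
python3 - <<'E'
from h import *
T=lambda x,y,ox,oy:(ox+x/5-.5,oy+y/5-.5)
def r(l,n,u,v,z): print(l,np.round(ray(n,u,v,z)*1000,1))
for l,x,y in(("top free",127,38),("top hinge",163,222)): r(l,"top",*T(x,y,130,172),.162)
r("knuckle","top",*T(184,255,130,172),.125)
for l,x,y in(("BL",45,278),("BR",312,298),("FR",335,37),("FL",70,38),("FLi",122,38),("FRi",281,37)): r(l,"top",*T(x,y,245,150),.15)
r("pinhigh","top",*T(87,14,245,150),.135)
S=lambda x,y,ox,oy:(ox+x/4-.5,oy+y/4-.5)
r("s top free","scene",*S(228,108,310,165),.162)
r("s top hinge","scene",*S(162,22,310,165),.162)
for l,x,y in(("FLout",415-400,445-300),("BL(-y)",488-400,315-300),("BR(+y)",702-400,330-300),("FR",680-400,460-300)): r("s "+l,"scene",*S(x,y,180,170),.15)
r("s pinhigh","scene",*S(245,195,180,170),.135)
E
```

```text
top free [528.5 159.2 162. ]
top hinge [424.8 139.2 162. ]
knuckle [409.8 134.9 125. ]
BL [ 448.8 -113.1  150. ]
BR [ 433.2 -261.3  150. ]
FR [ 581.4 -281.1  150. ]
FL [ 585.3 -131.2  150. ]
FLi [ 584.4 -160.7  150. ]
FRi [ 582.3 -250.6  150. ]
pinhigh [ 602.7 -141.6  135. ]
s top free [528.3 160.2 162. ]
s top hinge [430.2 136.5 162. ]
s FLout [ 580.1 -279.   150. ]
s BL(-y) [ 435.5 -256.8  150. ]
s BR(+y) [ 450.9 -113.1  150. ]
s FR [ 590.9 -121.1  150. ]
s pinhigh [ 605.3 -141.1  135. ]
```

>>> {"method": "jog_arm", "body": {"deltas": [0.4,0.4,0,0,0,-0.05,0.8,0.8,0,0,0,-0.1,0.9,1,0,0,0,-0.129], "claw": 0.6}}

```text
time: 0.35
tool_pos: [0.2935, -0.3889, 0.2371]
tool_rot: [-3.141, -0.0, 0.2]
contact_force: [0.5, -0.3, 0.0]
opening: 0.076
```

>>> {"method": "jog_arm", "body": {"deltas": [0.3,0.35,0,0,0,0,0.6,0.7,0,0,0,0,0.8,1,0,0,0,0]}}

```text
time: 0.6
tool_pos: [0.372, -0.2906, 0.2375]
tool_rot: [-3.142, -0.0, 0.206]
contact_force: [0.4, -0.3, 0.3]
opening: 0.0576
```

>>> {"method": "jog_arm", "body": {"deltas": [0.2,0.35,0,0,0,0,0.4,0.7,0,0,0,0,0.5,1,0,0,0,0]}}

```text
time: 0.85
tool_pos: [0.4222, -0.1898, 0.2375]
tool_rot: [-3.141, -0.0, 0.207]
contact_force: [0.8, -0.7, 0.5]
opening: 0.055
```

>>> {"method": "jog_arm", "body": {"deltas": [0.1,0.35,0,0,0,0,0.15,0.7,0,0,0,0,0.2,1,0,0,0,0]}}

```text
time: 1.1
tool_pos: [0.4408, -0.0899, 0.2374]
tool_rot: [-3.141, 0.001, 0.207]
contact_force: [1.3, 0.1, 0.8]
opening: 0.0551
```

>>> {"method": "jog_arm", "body": {"deltas": [0,0.35,0,0,0,0,0,0.7,0,0,0,0,0,1,0,0,0,0]}}

```text
time: 1.35
tool_pos: [0.4404, 0.0099, 0.2375]
tool_rot: [-3.141, 0.001, 0.207]
contact_force: [1.1, -0.2, -0.2]
opening: 0.0547
```

>>> {"method": "jog_arm", "body": {"deltas": [0,0.35,0,0,0,0,0,0.7,0,0,0,0,0,1,0,0,0,0]}}

```text
time: 1.6
tool_pos: [0.4403, 0.1098, 0.2376]
tool_rot: [-3.141, 0.0, 0.207]
contact_force: [-0.3, -0.7, 0.7]
opening: 0.0551
```

>>> {"method": "jog_arm", "body": {"deltas": [-0.01,0.25,0,0,0,0,-0.01,0.25,0,0,0,0,-0.01,0.25,0,0,0,0]}}

```text
time: 1.85
tool_pos: [0.4395, 0.1337, 0.2374]
tool_rot: [3.141, 0.001, 0.209]
contact_force: [0.1, -0.1, 0.4]
opening: 0.0547
```

```bash
python3 - <<'E'
from h import *
im={}
for n in("scene","top"): im[n]=robot.read_camera(n);np.save(f"pics/{n}1.npy",im[n])
c=lambda a,x,y,w,h:cv2.resize(a[y:y+h,x:x+w,::-1],(400,300),interpolation=cv2.INTER_NEAREST)
cv2.imwrite("pics/c2.png",np.hstack([c(im["top"],110,150,120,90),c(im["scene"],300,130,120,90)]))
s=robot.observe();print(s["time"],s["tool_pos"],s["tool_rot"],s["opening"])
E
```

```text
1.95 [0.43979773 0.1322376  0.23749037] [3.14117960e+00 7.48062114e-04 2.06200831e-01] 0.05523482873060581
```

View pics/c2.png

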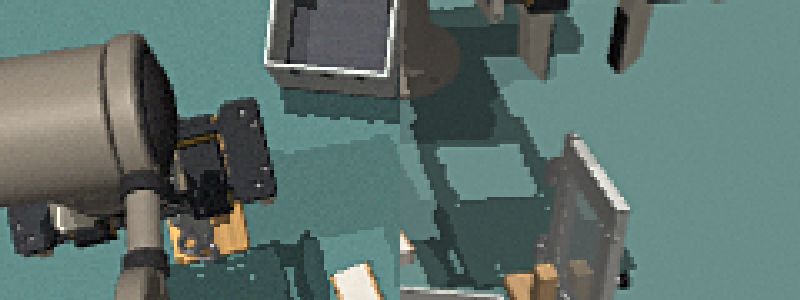

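>>> {"method": "jog_arm", "body": {"deltas": [0.08,0.11,0,0,0,0,0.08,0.11,-0.25,0,0,0,0.08,0.11,-0.5,0,0,0,0.08,0.11,-0.75,0,0,0,0.08,0.11,-0.95,0,0,0]}}

```text
time: 2.37
tool_pos: [0.4476, 0.1423, 0.1412]
tool_rot: [3.141, 0.001, 0.204]
contact_force: [0.7, -0.2, 0.2]
opening: 0.0552
```

>>> {"method": "jog_arm", "body": {"deltas": [0,0,0,0,0,0,0,0,0,0,0,0]}}

```text
time: 2.53
tool_pos: [0.4478, 0.1427, 0.1424]
tool_rot: [3.141, 0.002, 0.204]
contact_force: [1.0, 0.1, 0.6]
opening: 0.0552
```

>>> {"method": "jog_arm", "body": {"deltas": [0,0,0,0,0,0,0,0,0,0,0,0,0,0,0,0,0,0,0,0,0,0,0,0,0,0,0,0,0,0], "claw": 0, "newtons": 15}}

```text
time: 2.95
tool_pos: [0.4482, 0.1438, 0.1434]
tool_rot: [3.141, -0.001, 0.206]
contact_force: [0.7, -0.0, -1.3]
opening: 0.0266
```

>>> {"method": "jog_arm", "body": {"deltas": [0,0,0,0,0,0,0,0,0,0,0,0,0,0,0,0,0,0,0,0,0,0,0,0,0,0,0,0,0,0]}}

```text
time: 3.37
tool_pos: [0.448, 0.1439, 0.1429]
tool_rot: [-3.142, -0.0, 0.206]
contact_force: [-1.2, 0.9, 1.8]
opening: 0.01
```

>>> {"method": "jog_arm", "body": {"deltas": [0,0,0,0,0,0,0,0,0,0,0,0,0,0,0.1,0,0,0,0,0,0.3,0,0,0,0,0,0.5,0,0,0], "newtons": 40}}

```text
time: 3.78
tool_pos: [0.4468, 0.1435, 0.1921]
tool_rot: [3.141, 0.004, 0.206]
contact_force: [0.9, -0.3, -3.4]
opening: 0.0099
```

>>> {"method": "jog_arm", "body": {"deltas": [0,0,0.3,0,0,0,0,0,0.6,0,0,0,0,0,0.9,0,0,0,0,0,1,0,0,0]}}

```text
time: 4.12
tool_pos: [0.449, 0.1439, 0.2964]
tool_rot: [3.141, -0.005, 0.206]
contact_force: [0.8, -0.4, -3.7]
opening: 0.0097
```

>>> {"method": "jog_arm", "body": {"deltas": [0,0,0.2,0,0,0,0,0,0.35,0,0,0,0,0,0.4,0,0,0,0,0,0.4,0,0,0]}}

```text
time: 4.45
tool_pos: [0.4482, 0.1437, 0.3332]
tool_rot: [3.141, -0.001, 0.206]
contact_force: [-0.0, 0.1, -3.8]
opening: 0.0097
```

```bash
python3 - <<'E'
from h import *
im={}
for n in("scene","top"): im[n]=robot.read_camera(n);np.save(f"pics/{n}2.npy",im[n])
c=lambda a,x,y,w,h:cv2.resize(a[y:y+h,x:x+w,::-1],(400,300),interpolation=cv2.INTER_NEAREST)
cv2.imwrite("pics/c3.png",np.hstack([c(im["top"],110,150,120,90),c(im["scene"],300,90,120,90)]))
s=robot.observe();print(s["time"],s["tool_pos"],s["tool_rot"],s["opening"],s["contact_force"],s["torque"])
E
```

```text
4.55 [0.44748103 0.14365213 0.33145597] [3.14151866e+00 2.24550156e-03 2.06077094e-01] 0.00961164515996145 [ 0.63265165 -0.06646221 -3.16645642] [-0.04617291  0.03233794 -0.02126536]
```

View pics/c3.png

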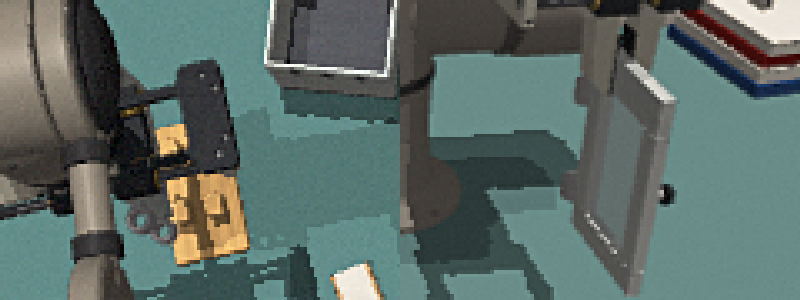

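```bash
python3 - <<'E'
from h import *
k=3.3333
print(ray("top",110+136/k-.5,150+219/k-.5,.315),ray("top",110+165/k-.5,150+236/k-.5,.235))
a=.206;c=np.array([np.cos(a),np.sin(a)])
print("pred origin",np.array([.448,.1437])-.0391*c)
# where do scene free top edge: predicted
for X in([.448,.1437],):
  for z in(.352,):
    p=np.array(X)+(122-39.1)/1000*c; print(proj("scene",[*p,z]), "seen",300+668/k-400/k-.5, 90+98/k-.5)
E
```

```text
[0.41039565 0.13614258 0.315     ] [0.40553019 0.13214521 0.235     ]
pred origin [0.40972669 0.13570225]
(np.float64(380.67490448044884), np.float64(119.06115892738009)) seen 379.90080400804004 118.90029400294003
```

```bash
python3 - <<'E'
from h import *
a=np.load("pics/top0.npy")[150:215,245:325].astype(int)
a=cv2.resize(a.astype(np.uint8),None,fx=10,fy=10,interpolation=cv2.INTER_CUBIC)[:,:,::-1].copy()
cv2.imwrite("pics/c4.png",a[:600])
b=np.load("pics/top0.npy")[150:215,245:325].min(2)
m=(b>150).astype(np.uint8)
for r in m: print("".join(".#"[v] for v in r))
E
```

```text
................................................................................
...............#####............................................................
...............###.#............................................................
...............#................................................................
...............#..#.............................................................
...........######...............................................................
..............#########.........................................................
..............##########................................##########..............
..............##########................................###########.............
..............#.......##................................###########.............
..............#.........................................###########.............
.............##.........................................###########.............
.............##..................................................##.............
.............##................................
[... 3464 characters left out ...]
###..............................##.................
..........................#############......................##.................
...................................###############...........##.................
............................................###############..#..................
......................................................########..................
................................................................................
................................................................................
................................................................................
................................................................................
```

View pics/c4.png

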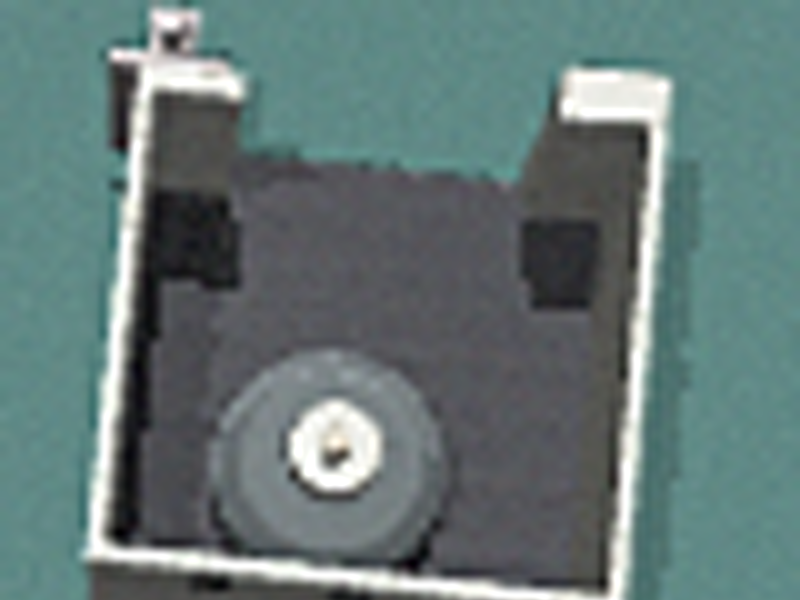

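```bash
python3 - <<'E'
from h import *
print("lug front mid",ray("top",262,150.5,.115))
for P in([.605,-.1459],[.6045,-.1419]): 
  for z in(.115,.135): print(P,z,np.array(proj("top",[*P,z]))-[244.5,149.5],np.array(proj("scene",[*P,z])))
b=np.load("pics/top0.npy")[150:160,255:272].min(2);print(b)
s=np.load("pics/scene0.npy")[210:262,232:256].min(2);print(s)
E
```

```text
lug front mid [ 0.61303806 -0.14246289  0.115     ]
[0.605, -0.1459] 0.115 [18.76683604  3.65326515] [238.97383892 224.74321739]
[0.605, -0.1459] 0.135 [18.87302814  1.97018582] [238.69846389 218.14043548]
[0.6045, -0.1419] 0.115 [17.39962643  3.86108484] [240.67807234 224.63415148]
[0.6045, -0.1419] 0.135 [17.48500018  2.18107398] [240.42441299 218.03192678]
[[ 97  97  98  95  87 130 115 112  73  84  88  93  96  97  98  94  94]
 [ 98  92  93  92  82 223 227 218 199 209 112  96  92  97  98  95  92]
 [ 95  97  97  93  82 187 241 241 144 179 104  90  95  93  95  95  99]
 [ 96  96  90  89  61 188  97  76 104 144  96  89  95  93  95  97  97]
 [ 90  88  70  74  59 217  92  44 167 139  91  89  97  98  97  95  95]
 [ 74 241 231 241 210 210 165 144 131 116  74  82  54  84  97  95  97]
 [ 88  84 109 128 215 214 222 225 231 231 211 205 173  91  84  97  93]
 [ 88  56  46  84 243 243 241 235 237 237 194 190 220 180 135  93  97]
 [ 93  59  44  86 251 221 215 251 251 250 244 247 250 251 150  82  85]
 [100  67  49 144 255 111  76  92  93 124 128 130 170 217 142  79  93]]
[[103 126 112 ...  92  88  97]
 [102 128 101 ...  90  91  95]
 [100 125 101 ...  89  88  94]
 ...
 [ 87  90  91 ... 106 106 108]
 [ 87  89  89 ... 104 105 106]
 [ 90  90  88 ... 104 104 106]]
```

>>> {"method": "jog_arm", "body": {"deltas": [0.2,-0.25,0,0,0,-0.018,0.4,-0.5,0,0,0,-0.036,0.6,-0.75,0,0,0,-0.054,0.785,-0.984,0,0,0,-0.0707,0.785,-0.984,0,0,0,-0.0707]}}

```text
time: 4.97
tool_pos: [0.5286, 0.0412, 0.3301]
tool_rot: [3.14, 0.003, 0.09]
contact_force: [-1.5, 1.7, -3.6]
opening: 0.0099
```

>>> {"method": "jog_arm", "body": {"deltas": [0.2,-0.25,0,0,0,-0.018,0.4,-0.5,0,0,0,-0.036,0.6,-0.75,0,0,0,-0.054,0.785,-0.984,0,0,0,-0.0707,0.785,-0.984,0,0,0,-0.0707]}}

```text
time: 5.38
tool_pos: [0.6067, -0.0574, 0.3293]
tool_rot: [3.14, 0.003, -0.021]
contact_force: [-0.8, 1.3, -3.5]
opening: 0.0093
```

>>> {"method": "jog_arm", "body": {"deltas": [0.2,-0.25,0,0,0,-0.018,0.4,-0.5,0,0,0,-0.036,0.6,-0.75,0,0,0,-0.054,0.785,-0.984,0,0,0,-0.0707,0.785,-0.984,0,0,0,-0.0707]}}

```text
time: 5.8
tool_pos: [0.6849, -0.1558, 0.3276]
tool_rot: [3.141, 0.005, -0.132]
contact_force: [0.2, 0.6, -5.3]
opening: 0.0099
```

>>> {"method": "jog_arm", "body": {"deltas": [0,0,-0.2,0,0,0,0,0,-0.4,0,0,0,0,0,-0.6,0,0,0,0,0,-0.7,0,0,0,0,0,-0.7,0,0,0]}}

```text
time: 6.22
tool_pos: [0.6818, -0.1502, 0.2585]
tool_rot: [-3.14, 0.008, -0.126]
contact_force: [-0.1, -0.3, -3.6]
opening: 0.0099
```

>>> {"method": "jog_arm", "body": {"deltas": [0,0,-0.2,0,0,0,0,0,-0.4,0,0,0,0,0,-0.6,0,0,0,0,0,-0.7,0,0,0,0,0,-0.7,0,0,0]}}

```text
time: 6.63
tool_pos: [0.6824, -0.1508, 0.1905]
tool_rot: [-3.141, 0.004, -0.127]
contact_force: [-0.4, 0.0, -3.9]
opening: 0.0101
```

```bash
python3 - <<'E'
from h import *
im={}
for n in("scene","top"): im[n]=robot.read_camera(n);np.save(f"pics/{n}3.npy",im[n])
c=lambda a,x,y,w,h:cv2.resize(a[y:y+h,x:x+w,::-1],(400,300),interpolation=cv2.INTER_NEAREST)
cv2.imwrite("pics/c5.png",np.hstack([c(im["top"],230,120,80,60),c(im["scene"],180,165,120,90)]))
s=robot.observe();print(s["time"],s["tool_pos"],s["tool_rot"],s["opening"],s["contact_force"],s["torque"])
E
```

```text
6.7333 [ 0.68388572 -0.15136198  0.1938635 ] [ 3.14127434e+00 -1.19454247e-03 -1.26757472e-01] 0.009725595923651546 [ 0.35222318 -0.74563512 -2.72588504] [0.06205285 0.09305331 0.00171231]
```

View pics/c5.png

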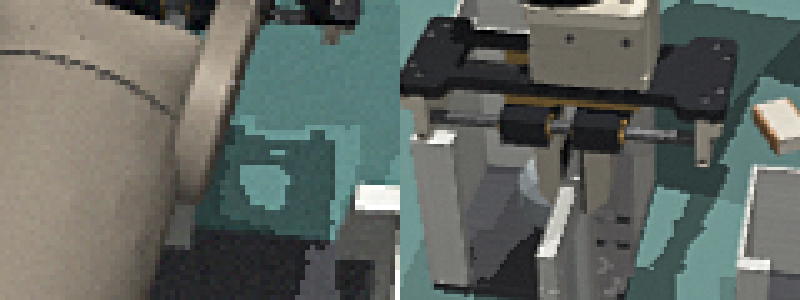

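>>> {"method": "jog_arm", "body": {"deltas": [-0.1,0.013,0,0,0,0,-0.2,0.026,0,0,0,0,-0.3,0.039,0,0,0,0,-0.397,0.052,0,0,0,0,-0.397,0.052,0,0,0,0]}}

```text
time: 7.15
tool_pos: [0.6434, -0.1462, 0.1954]
tool_rot: [3.141, -0.003, -0.127]
contact_force: [1.5, -0.3, -2.3]
opening: 0.0098
```

>>> {"method": "jog_arm", "body": {"deltas": [0,0,-0.06,0,0,0,0,0,-0.12,0,0,0,0,0,-0.18,0,0,0,0,0,-0.18,0,0,0,0,0,-0.18,0,0,0]}}

```text
time: 7.57
tool_pos: [0.6437, -0.1461, 0.1737]
tool_rot: [-3.141, 0.002, -0.127]
contact_force: [0.8, -0.2, -2.7]
opening: 0.0097
```

```bash
python3 - <<'E'
from h import *
im=robot.read_camera("scene")
cv2.imwrite("pics/c6.png",cv2.resize(im[160:250,190:310,::-1],(800,600),interpolation=cv2.INTER_CUBIC))
s=robot.observe();print(s["time"],s["tool_pos"],s["tool_rot"],s["opening"],s["contact_force"],s["torque"])
E
```

```text
7.6167 [ 0.64388249 -0.14621914  0.17419652] [-3.14150474e+00  7.26011070e-04 -1.26937201e-01] 0.009914152324517523 [ 0.95824556 -0.68558067 -2.64629802] [0.06517277 0.09769255 0.01004049]
```

View pics/c6.png

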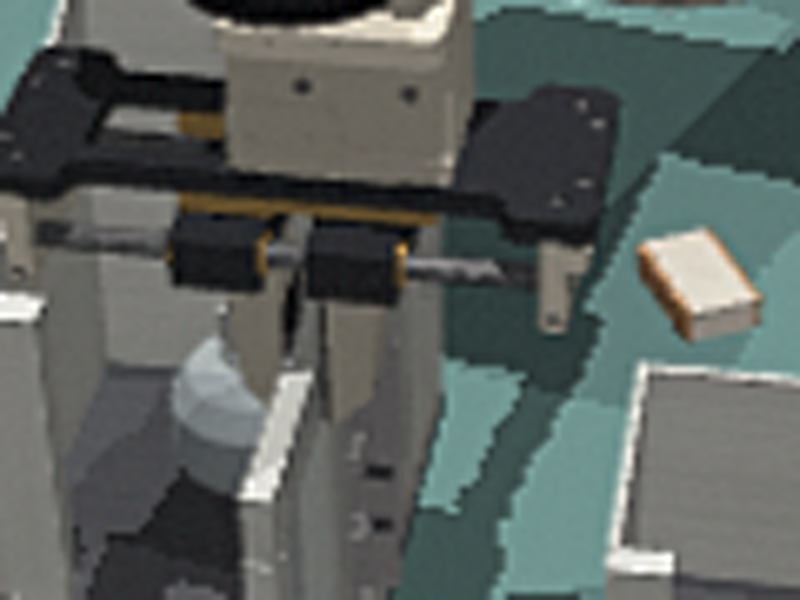

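>>> {"method": "jog_arm", "body": {"deltas": [0,0,-0.02,0,0,0,0,0,-0.035,0,0,0,0,0,-0.045,0,0,0,0,0,-0.045,0,0,0,0,0,-0.045,0,0,0]}}

```text
time: 8.03
tool_pos: [0.6437, -0.1462, 0.1702]
tool_rot: [3.142, 0.0, -0.127]
contact_force: [0.2, 0.3, -3.0]
opening: 0.0096
```

>>> {"method": "jog_arm", "body": {"deltas": [0,0,-0.005,0,0,0,0,0,-0.01,0,0,0,0,0,-0.01,0,0,0,0,0,-0.01,0,0,0]}}

```text
time: 8.37
tool_pos: [0.6437, -0.1462, 0.1692]
tool_rot: [3.142, 0.0, -0.127]
contact_force: [0.1, 0.6, -3.0]
opening: 0.0097
```

>>> {"method": "jog_arm", "body": {"deltas": [0,0,-0.005,0,0,0,0,0,-0.01,0,0,0,0,0,-0.01,0,0,0,0,0,-0.01,0,0,0]}}

```text
time: 8.7
tool_pos: [0.6437, -0.1462, 0.1682]
tool_rot: [3.142, 0.0, -0.127]
contact_force: [-0.4, 1.3, -2.8]
opening: 0.0103
```

>>> {"method": "jog_arm", "body": {"deltas": [0,0,-0.005,0,0,0,0,0,-0.01,0,0,0,0,0,-0.015,0,0,0,0,0,-0.015,0,0,0]}}

```text
time: 9.03
tool_pos: [0.6437, -0.1462, 0.1666]
tool_rot: [3.142, 0.0, -0.127]
contact_force: [-0.6, -0.3, -2.9]
opening: 0.0094
```

>>> {"method": "jog_arm", "body": {"deltas": [0,0,-0.01,0,0,0,0,0,-0.02,0,0,0,0,0,-0.03,0,0,0,0,0,-0.03,0,0,0]}}

```text
time: 9.37
tool_pos: [0.6436, -0.1462, 0.1634]
tool_rot: [3.142, 0.0, -0.127]
contact_force: [-0.3, 0.1, -3.0]
opening: 0.0097
```

>>> {"method": "jog_arm", "body": {"deltas": [0,0,-0.01,0,0,0,0,0,-0.02,0,0,0,0,0,-0.03,0,0,0,0,0,-0.03,0,0,0]}}

```text
time: 9.7
tool_pos: [0.6437, -0.1462, 0.1604]
tool_rot: [3.142, 0.0, -0.127]
contact_force: [0.1, 0.6, -4.4]
opening: 0.0097
```

>>> {"method": "jog_arm", "body": {"deltas": [0,0.01,0,0,0,0,0,0.02,0,0,0,0,0,0.02,0,0,0,0]}}

```text
time: 9.95
tool_pos: [0.6438, -0.1443, 0.1608]
tool_rot: [3.141, -0.0, -0.127]
contact_force: [-0.3, -0.4, -2.8]
opening: 0.0095
```

>>> {"method": "jog_arm", "body": {"deltas": [0,-0.01,0,0,0,0,0,-0.02,0,0,0,0,0,-0.02,0,0,0,0,0,-0.02,0,0,0,0]}}

```text
time: 10.28
tool_pos: [0.6438, -0.1462, 0.1607]
tool_rot: [-3.141, 0.0, -0.127]
contact_force: [0.0, 0.4, -4.0]
opening: 0.0099
```

>>> {"method": "jog_arm", "body": {"deltas": [0,-0.01,0,0,0,0,0,-0.015,0,0,0,0,0,-0.015,0,0,0,0,0,-0.015,0,0,0,0]}}

```text
time: 10.62
tool_pos: [0.6436, -0.1469, 0.1606]
tool_rot: [-3.14, 0.001, -0.127]
contact_force: [-0.8, 4.7, -2.3]
opening: 0.0096
```

>>> {"method": "jog_arm", "body": {"deltas": [0,0.01,0,0,0,0,0,0.02,0,0,0,0,0,0.021,0,0,0,0,0,0.021,0,0,0,0]}}

```text
time: 10.95
tool_pos: [0.6437, -0.1461, 0.1607]
tool_rot: [3.141, -0.0, -0.127]
contact_force: [-0.8, 0.4, -3.0]
opening: 0.0097
```

>>> {"method": "jog_arm", "body": {"deltas": [0,0,-0.01,0,0,0,0,0,-0.02,0,0,0,0,0,-0.03,0,0,0,0,0,-0.03,0,0,0]}}

```text
time: 11.28
tool_pos: [0.6437, -0.1458, 0.1575]
tool_rot: [3.141, 0.0, -0.127]
contact_force: [0.9, -0.2, -3.0]
opening: 0.01
```

>>> {"method": "jog_arm", "body": {"deltas": [0,0,-0.01,0,0,0,0,0,-0.02,0,0,0,0,0,-0.03,0,0,0,0,0,-0.03,0,0,0]}}

```text
time: 11.62
tool_pos: [0.6437, -0.1456, 0.1544]
tool_rot: [3.142, 0.0, -0.127]
contact_force: [-0.6, 1.2, -3.0]
opening: 0.0098
```

>>> {"method": "jog_arm", "body": {"deltas": [0,0,-0.01,0,0,0,0,0,-0.02,0,0,0,0,0,-0.03,0,0,0,0,0,-0.03,0,0,0]}}

```text
time: 11.95
tool_pos: [0.6436, -0.1456, 0.1514]
tool_rot: [3.142, 0.0, -0.127]
contact_force: [0.1, -0.4, -4.0]
opening: 0.0097
```

>>> {"method": "jog_arm", "body": {"deltas": [0,0,-0.005,0,0,0,0,0,-0.01,0,0,0,0,0,-0.01,0,0,0]}}

```text
time: 12.2
tool_pos: [0.6439, -0.1456, 0.151]
tool_rot: [3.141, -0.0, -0.127]
contact_force: [0.2, -0.0, -1.9]
opening: 0.0098
```

>>> {"method": "jog_arm", "body": {"deltas": [0,0,-0.005,0,0,0,0,0,-0.007,0,0,0,0,0,-0.007,0,0,0]}}

```text
time: 12.45
tool_pos: [0.644, -0.1457, 0.1509]
tool_rot: [3.141, -0.001, -0.127]
contact_force: [-0.4, 0.6, 3.9]
opening: 0.0093
```

>>> {"method": "jog_arm", "body": {"deltas": [0,0,0,0,0,0,0,0,0,0,0,0,0,0,0,0,0,0,0,0,0,0,0,0,0,0,0,0,0,0], "claw": 0.22}}

```text
time: 12.87
tool_pos: [0.6437, -0.1456, 0.1499]
tool_rot: [3.142, 0.0, -0.127]
contact_force: [0.2, 0.2, -1.1]
opening: 0.0199
```

>>> {"method": "jog_arm", "body": {"deltas": [0,0,0,0,0,0,0,0,0,0,0,0,0,0,0,0,0,0,0,0,0,0,0,0,0,0,0,0,0,0]}}

```text
time: 13.28
tool_pos: [0.6438, -0.1456, 0.15]
tool_rot: [3.142, -0.0, -0.127]
contact_force: [-0.3, 0.3, 0.1]
opening: 0.0204
```

```bash
python3 - <<'E'
from h import *
im=robot.read_camera("scene");np.save("pics/scene7.npy",im)
cv2.imwrite("pics/c7.png",cv2.resize(im[160:250,190:310,::-1],(800,600),interpolation=cv2.INTER_CUBIC))
s=robot.observe();print(s["time"],s["tool_pos"],s["tool_rot"],s["opening"],s["contact_force"],s["torque"])
H=np.array([.6050,-.1407])
for z in(.170,.165,.175):
  for y in(-5,5):
    a=-.127;p=H+.122*np.array([np.cos(a),np.sin(a)])+y/1000*np.array([-np.sin(a),np.cos(a)])
    u,v=proj("scene",[*p,z]);print(z,y,(u-190+.5)*800/120,(v-160+.5)*600/90)
E
```

```text
13.3333 [ 0.64374564 -0.14562571  0.1500472 ] [ 3.14150170e+00 -1.74603935e-05 -1.27032993e-01] 0.01977537195905611 [ 0.19678395  0.13993329 -0.32007592] [ 0.03891776 -0.03764016 -0.03433948]
0.17 -5 247.23074747621544 549.3520629633391
0.17 5 279.3720659882043 552.7531313396345
0.165 -5 248.05626011550373 561.5332942180212
0.165 5 280.0820122920328 564.9431849741319
0.175 -5 246.3991911683896 537.081651579147
0.175 5 278.6569129761284 540.4736765033113
```

View pics/c7.png

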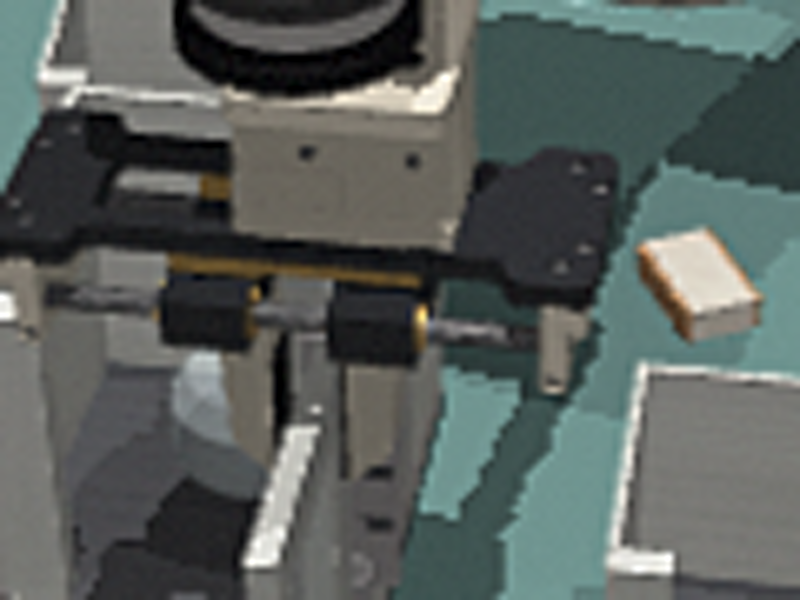

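```bash
python3 - <<'E'
import numpy as np
f=lambda p:75*np.array([np.cos(p),np.sin(p)])
for k in range(6):
    a=-.127-np.radians(15*k);o=[]
    for j in range(1,6):
        d=(f(a-np.radians(3*j))-f(a))/100;o+=[round(d[0],3),round(d[1],3),0,0,0,round(-j/30,4)]
    print(o)
E
```

```text
[np.float64(-0.006), np.float64(-0.039), 0, 0, 0, -0.0333, np.float64(-0.014), np.float64(-0.077), 0, 0, 0, -0.0667, np.float64(-0.024), np.float64(-0.115), 0, 0, 0, -0.1, np.float64(-0.036), np.float64(-0.153), 0, 0, 0, -0.1333, np.float64(-0.05), np.float64(-0.189), 0, 0, 0, -0.1667]
[np.float64(-0.016), np.float64(-0.036), 0, 0, 0, -0.0333, np.float64(-0.034), np.float64(-0.071), 0, 0, 0, -0.0667, np.float64(-0.053), np.float64(-0.105), 0, 0, 0, -0.1, np.float64(-0.074), np.float64(-0.138), 0, 0, 0, -0.1333, np.float64(-0.097), np.float64(-0.17), 0, 0, 0, -0.1667]
[np.float64(-0.025), np.float64(-0.031), 0, 0, 0, -0.0333, np.float64(-0.051), np.float64(-0.06), 0, 0, 0, -0.0667, np.float64(-0.078), np.float64(-0.088), 0, 0, 0, -0.1, np.float64(-0.107), np.float64(-0.114), 0, 0, 0, -0.1333, np.float64(-0.138), np.float64(-0.139), 0, 0, 0, -0.1667]
[np.float64(-0.032), np.float64(-0.023), 0, 0, 0, -0.0333, np.float64(-0.065), np.float64(-0.045), 0, 0, 0, -0.0667, np.float64(-0.098), np.float64(-0.064), 0, 0, 0, -0.1, np.float64(-0.133), np.float64(-0.082), 0, 0, 0, -0.1333, np.float64(-0.169), np.float64(-0.099), 0, 0, 0, -0.1667]
[np.float64(-0.037), np.float64(-0.014), 0, 0, 0, -0.0333, np.float64(-0.074), np.float64(-0.026), 0, 0, 0, -0.0667, np.float64(-0.112), np.float64(-0.037), 0, 0, 0, -0.1, np.float64(-0.15), np.float64(-0.045), 0, 0, 0, -0.1333, np.float64(-0.189), np.float64(-0.051), 0, 0, 0, -0.1667]
[np.float64(-0.039), np.float64(-0.004), 0, 0, 0, -0.0333, np.float64(-0.078), np.float64(-0.006), 0, 0, 0, -0.0667, np.float64(-0.118), np.float64(-0.007), 0, 0, 0, -0.1, np.float64(-0.157), np.float64(-0.005), 0, 0, 0, -0.1333, np.float64(-0.196), np.float64(-0.001), 0, 0, 0, -0.1667]
```

>>> {"method": "jog_arm", "body": {"deltas": [0.12,-0.015,0,0,0,0,0.24,-0.03,0,0,0,0,0.357,-0.046,0,0,0,0,0.357,-0.046,0,0,0,0]}}

```text
time: 13.67
tool_pos: [0.6808, -0.1504, 0.1498]
tool_rot: [3.141, -0.001, -0.127]
contact_force: [-0.5, -0.3, -1.1]
opening: 0.0203
```

>>> {"method": "jog_arm", "body": {"deltas": [-0.006,-0.039,0,0,0,-0.0333,-0.014,-0.077,0,0,0,-0.0667,-0.024,-0.115,0,0,0,-0.1,-0.036,-0.153,0,0,0,-0.1333,-0.05,-0.189,0,0,0,-0.1667]}}

```text
time: 14.08
tool_pos: [0.6739, -0.1691, 0.1499]
tool_rot: [3.142, 0.001, -0.391]
contact_force: [-0.6, -0.3, 0.9]
opening: 0.0202
```

>>> {"method": "jog_arm", "body": {"deltas": [-0.016,-0.036,0,0,0,-0.0333,-0.034,-0.071,0,0,0,-0.0667,-0.053,-0.105,0,0,0,-0.1,-0.074,-0.138,0,0,0,-0.1333,-0.097,-0.17,0,0,0,-0.1667]}}

```text
time: 14.5
tool_pos: [0.6641, -0.1861, 0.1501]
tool_rot: [3.142, 0.0, -0.653]
contact_force: [-0.0, 0.9, -1.0]
opening: 0.0204
```

>>> {"method": "jog_arm", "body": {"deltas": [-0.025,-0.031,0,0,0,-0.0333,-0.051,-0.06,0,0,0,-0.0667,-0.078,-0.088,0,0,0,-0.1,-0.107,-0.114,0,0,0,-0.1333,-0.138,-0.139,0,0,0,-0.1667]}}

```text
time: 14.92
tool_pos: [0.6503, -0.1999, 0.15]
tool_rot: [3.141, 0.0, -0.915]
contact_force: [-0.0, 0.4, -0.1]
opening: 0.0205
```

>>> {"method": "jog_arm", "body": {"deltas": [-0.032,-0.023,0,0,0,-0.0333,-0.065,-0.045,0,0,0,-0.0667,-0.098,-0.064,0,0,0,-0.1,-0.133,-0.082,0,0,0,-0.1333,-0.169,-0.099,0,0,0,-0.1667]}}

```text
time: 15.33
tool_pos: [0.6334, -0.2098, 0.15]
tool_rot: [3.141, 0.0, -1.177]
contact_force: [0.3, 0.5, 0.4]
opening: 0.0199
```

>>> {"method": "jog_arm", "body": {"deltas": [-0.037,-0.014,0,0,0,-0.0333,-0.074,-0.026,0,0,0,-0.0667,-0.112,-0.037,0,0,0,-0.1,-0.15,-0.045,0,0,0,-0.1333,-0.189,-0.051,0,0,0,-0.1667]}}

```text
time: 15.75
tool_pos: [0.6145, -0.2149, 0.15]
tool_rot: [3.141, 0.0, -1.439]
contact_force: [-0.4, -0.0, 0.5]
opening: 0.0204
```

>>> {"method": "jog_arm", "body": {"deltas": [-0.039,-0.004,0,0,0,-0.0333,-0.078,-0.006,0,0,0,-0.0667,-0.118,-0.007,0,0,0,-0.1,-0.157,-0.005,0,0,0,-0.1333,-0.196,-0.001,0,0,0,-0.1667]}}

```text
time: 16.17
tool_pos: [0.5949, -0.2149, 0.1501]
tool_rot: [3.141, 0.0, -1.701]
contact_force: [0.1, 0.6, 0.4]
opening: 0.0205
```

>>> {"method": "jog_arm", "body": {"deltas": [-0.01,0,0,0,0,0,-0.02,0,0,0,0,0,-0.03,0,0,0,0,0,-0.03,0,0,0,0,0]}}

```text
time: 16.5
tool_pos: [0.5924, -0.2151, 0.1501]
tool_rot: [3.142, 0.0, -1.697]
contact_force: [1.4, 0.4, -0.3]
opening: 0.02
```

>>> {"method": "jog_arm", "body": {"deltas": [-0.01,0,0,0,0,0,-0.015,0,0,0,0,0,-0.015,0,0,0,0,0]}}

```text
time: 16.75
tool_pos: [0.591, -0.2151, 0.15]
tool_rot: [3.141, 0.0, -1.698]
contact_force: [0.2, 0.5, -1.1]
opening: 0.0201
```

>>> {"method": "jog_arm", "body": {"deltas": [-0.005,0,0,0,0,0,-0.01,0,0,0,0,0,-0.01,0,0,0,0,0]}}

```text
time: 17.0
tool_pos: [0.59, -0.2151, 0.15]
tool_rot: [3.141, 0.0, -1.698]
contact_force: [-0.4, -0.4, 0.8]
opening: 0.0204
```

>>> {"method": "jog_arm", "body": {"deltas": [-0.005,0,0,0,0,0,-0.01,0,0,0,0,0,-0.01,0,0,0,0,0]}}

```text
time: 17.25
tool_pos: [0.5897, -0.2151, 0.15]
tool_rot: [-3.14, 0.0, -1.698]
contact_force: [5.0, 0.2, -2.6]
opening: 0.0202
```

>>> {"method": "jog_arm", "body": {"deltas": [0.02,0,0,0,0,0,0.04,0,0,0,0,0,0.04,0,0,0,0,0], "claw": 0.25}}

```text
time: 17.5
tool_pos: [0.593, -0.2152, 0.15]
tool_rot: [3.141, -0.0, -1.698]
contact_force: [-0.7, -0.3, 0.4]
opening: 0.0231
```

>>> {"method": "jog_arm", "body": {"deltas": [0,0,0.1,0,0,0,0,0,0.3,0,0,0,0,0,0.6,0,0,0,0,0,0.9,0,0,0,0,0,1,0,0,0]}}

```text
time: 17.92
tool_pos: [0.5943, -0.2159, 0.2559]
tool_rot: [-3.134, -0.003, -1.698]
contact_force: [0.2, -0.1, 0.5]
opening: 0.0232
```

>>> {"method": "jog_arm", "body": {"deltas": [-0.3,0,0.3,0,0,0,-0.6,0,0.6,0,0,0,-0.9,0,0.9,0,0,0,-0.9,0,0.9,0,0,0]}}

```text
time: 18.25
tool_pos: [0.5008, -0.2158, 0.3471]
tool_rot: [-3.134, -0.005, -1.699]
contact_force: [1.8, -1.2, 0.9]
opening: 0.0232
```

```bash
python3 - <<'E'
from h import *
im=robot.read_camera("scene");np.save("pics/scene8.npy",im)
cv2.imwrite("pics/c8.png",cv2.resize(im[165:270,160:300,::-1],(800,600),interpolation=cv2.INTER_CUBIC))
s=robot.observe();print(s["time"],s["tool_pos"],s["contact_force"])
H=np.array([.6049,-.1406]);a=-.127-np.pi/2
for x,z in((13,.17),(122,.17),(122,.02),(13,.02)):
    p=H+x/1000*np.array([np.cos(a),np.sin(a)])+.005*np.array([-np.sin(a),np.cos(a)])
    u,v=proj("scene",[*p,z]);print(x,z,(u-160+.5)*800/140,(v-165+.5)*600/105)
E
```

```text
18.3 [ 0.50190362 -0.21571126  0.34486076] [ 0.45678399  0.30872074 -0.10750929]
13 0.17 428.5154079879614 242.7135695131746
122 0.17 164.66937470697872 218.20398379850744
122 0.02 200.88845079029917 489.57568801229803
13 0.02 441.81994304679375 516.0992452155912
```

View pics/c8.png

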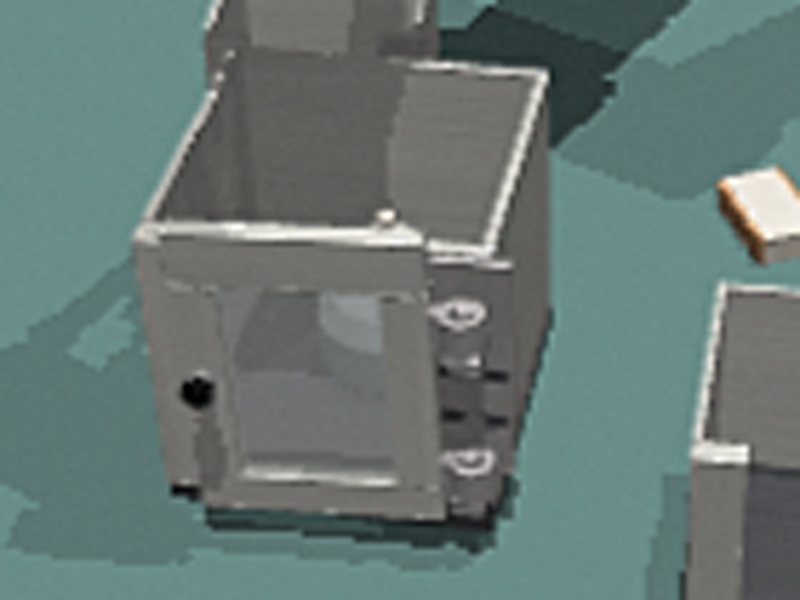

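```bash
python3 - <<'E'
from h import *
im=robot.read_camera("scene");np.save("pics/scene9.npy",im)
x0,y0,k=180,198,12
b=cv2.resize(im[y0:y0+50,x0:x0+66,::-1],None,fx=k,fy=k,interpolation=cv2.INTER_NEAREST)
H=np.array([.6049,-.1406])
for d,col in((0,(0,255,0)),(.08,(0,0,255))):
  a=-.127-np.pi/2+d;pts=[]
  for x,z in((13,.17),(122,.17),(122,.02),(13,.02)):
    p=H+x/1000*np.array([np.cos(a),np.sin(a)])+.005*np.array([-np.sin(a),np.cos(a)])
    u,v=proj("scene",[*p,z]);pts.append([(u-x0+.5)*k,(v-y0+.5)*k])
  print(np.round(pts)); cv2.polylines(b,[np.int32(pts)],True,col,1)
cv2.imwrite("pics/c9.png",b)
E
```

```text
[[660. 114.]
 [106.  62.]
 [182. 632.]
 [688. 688.]]
[[661. 117.]
 [ 95.  93.]
 [172. 664.]
 [689. 691.]]
```

View pics/c9.png

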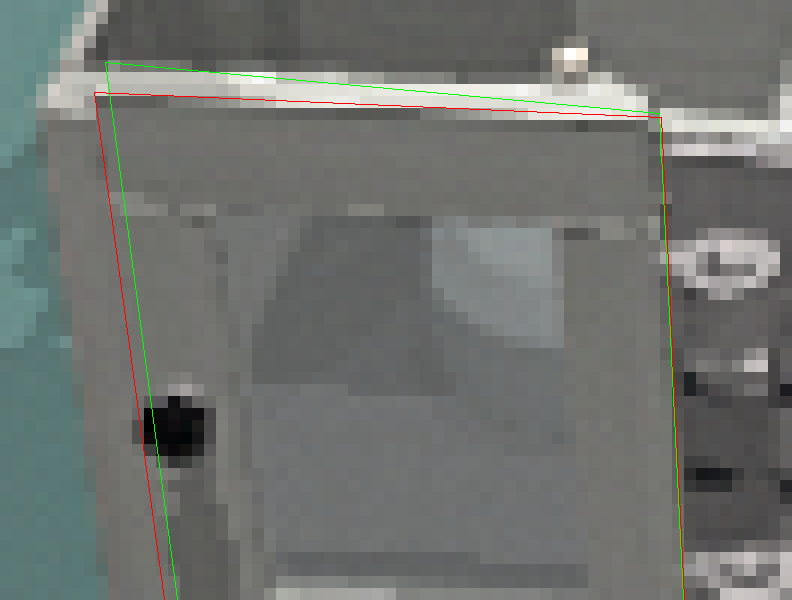

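```bash
python3 - <<'E'
from h import *
x0,y0,k=180,198,12
for yaw in(-.127,-.10,-.08):
  H=np.array([.6049,-.1406]);c,s=np.cos(yaw),np.sin(yaw);R=np.array([[c,-s],[s,c]])
  for n,q,z in(("postFR",(79,-75),.15),("postBL",(-75,75),.15),("BR",(-75,-75),.15),("baseFR",(75,-75),.012),("door122",(89,66.5-122),.17),("knob",(84+5+19,66.5-112),.095)):
    p=H+R@(np.array(q)-[84,66.5])/1000
    u,v=proj("scene",[*p,z]);t=np.array(proj("top",[*p,z]))
    print(yaw,n,round(u,1),round(v,1),"view",round((u-x0+.5)*k),round((v-y0+.5)*k),"top",t.round(1))
E
```

```text
-0.127 postFR 182.6 206.2 view 37 105 top [311.2 156.7]
-0.127 postBL 255.4 176.5 view 911 -252 top [253.1 205.3]
-0.127 BR 200.3 172.0 view 250 -306 top [306.8 210.5]
-0.127 baseFR 189.2 247.9 view 117 605 top [305.8 168.2]
-0.127 door122 188.3 202.7 view 106 62 top [305.4 150.9]
-0.127 knob 193.4 233.1 view 166 427 top [299.8 150.6]
-0.1 postFR 182.0 207.2 view 30 116 top [311.3 155.4]
-0.1 postBL 253.8 176.3 view 892 -254 top [254.6 205.5]
-0.1 BR 198.4 172.6 view 227 -299 top [308.4 209.3]
-0.1 baseFR 188.7 248.9 view 110 617 top [306. 167.]
-0.1 door122 188.0 203.5 view 102 72 top [305.4 149.7]
-0.1 knob 193.3 233.9 view 165 437 top [299.7 149.6]
-0.08 postFR 181.6 207.9 view 26 125 top [311.4 154.4]
-0.08 postBL 252.6 176.2 view 878 -256 top [255.8 205.7]
-0.08 BR 197.0 173.1 view 210 -293 top [309.6 208.3]
-0.08 baseFR 188.3 249.7 view 106 626 top [306.1 166.2]
-0.08 door122 187.7 204.2 view 99 80 top [305.4 148.9]
-0.08 knob 193.2 234.5 view 165 445 top [299.5 148.8]
```

>>> {"method": "jog_arm", "body": {"deltas": [0.25,-0.06,0,0,0,0,0.5,-0.12,0,0,0,0,0.75,-0.185,0,0,0,0,0.75,-0.185,0,0,0,0], "claw": 0, "newtons": 5}}

```text
time: 18.68
tool_pos: [0.5812, -0.234, 0.3358]
tool_rot: [3.138, 0.002, -1.697]
contact_force: [0.4, 0.6, -1.5]
opening: 0.0022
```

>>> {"method": "jog_arm", "body": {"deltas": [0.25,-0.06,0,0,0,0,0.5,-0.12,0,0,0,0,0.75,-0.185,0,0,0,0,0.75,-0.185,0,0,0,0]}}

```text
time: 19.02
tool_pos: [0.6559, -0.2524, 0.3344]
tool_rot: [3.136, 0.002, -1.697]
contact_force: [0.5, -0.2, -0.8]
opening: 0.0006
```

>>> {"method": "jog_arm", "body": {"deltas": [0,0,-0.3,0,0,0,0,0,-0.6,0,0,0,0,0,-0.95,0,0,0,0,0,-0.95,0,0,0]}}

```text
time: 19.35
tool_pos: [0.6492, -0.25, 0.2355]
tool_rot: [3.125, 0.006, -1.698]
contact_force: [-0.9, -0.7, -2.2]
opening: 0.0003
```

>>> {"method": "jog_arm", "body": {"deltas": [0,0,-0.3,0,0,0,0,0,-0.6,0,0,0,0,0,-0.95,0,0,0,0,0,-0.97,0,0,0,0,0,-0.97,0,0,0]}}

```text
time: 19.77
tool_pos: [0.6522, -0.2517, 0.1473]
tool_rot: [3.138, 0.001, -1.698]
contact_force: [0.4, 0.7, 0.8]
opening: 0.0004
```

>>> {"method": "jog_arm", "body": {"deltas": [-0.06,0.008,0,0,0,0,-0.12,0.015,0,0,0,0,-0.18,0.023,0,0,0,0,-0.24,0.03,0,0,0,0,-0.24,0.03,0,0,0,0]}}

```text
time: 20.18
tool_pos: [0.6282, -0.2492, 0.1496]
tool_rot: [-3.141, -0.001, -1.698]
contact_force: [-0.0, -0.8, 0.6]
opening: 0.0005
```

>>> {"method": "jog_arm", "body": {"deltas": [-0.01,0.001,0,0,0,0,-0.02,0.003,0,0,0,0,-0.03,0.004,0,0,0,0,-0.04,0.005,0,0,0,0,-0.04,0.005,0,0,0,0]}}

```text
time: 20.6
tool_pos: [0.625, -0.2486, 0.1479]
tool_rot: [3.141, 0.0, -1.698]
contact_force: [0.6, 0.3, -0.3]
opening: 0.0005
```

>>> {"method": "jog_arm", "body": {"deltas": [-0.01,0.001,0,0,0,0,-0.02,0.003,0,0,0,0,-0.02,0.003,0,0,0,0]}}

```text
time: 20.85
tool_pos: [0.6229, -0.2483, 0.1479]
tool_rot: [3.141, 0.0, -1.698]
contact_force: [0.2, -0.7, 0.5]
opening: 0.0003
```

>>> {"method": "jog_arm", "body": {"deltas": [-0.01,0.001,0,0,0,0,-0.02,0.003,0,0,0,0,-0.02,0.003,0,0,0,0]}}

```text
time: 21.1
tool_pos: [0.6209, -0.248, 0.148]
tool_rot: [3.141, 0.0, -1.698]
contact_force: [-0.1, 0.3, 0.2]
opening: 0.0005
```

>>> {"method": "jog_arm", "body": {"deltas": [-0.01,0.001,0,0,0,0,-0.02,0.003,0,0,0,0,-0.02,0.003,0,0,0,0]}}

```text
time: 21.35
tool_pos: [0.6189, -0.2477, 0.1481]
tool_rot: [3.141, 0.0, -1.698]
contact_force: [0.3, 1.0, -0.3]
opening: 0.0002
```

>>> {"method": "jog_arm", "body": {"deltas": [-0.01,0.001,0,0,0,0,-0.015,0.002,0,0,0,0,-0.015,0.002,0,0,0,0]}}

```text
time: 21.6
tool_pos: [0.6175, -0.2475, 0.1481]
tool_rot: [3.141, 0.0, -1.698]
contact_force: [-0.1, -0.2, 0.1]
opening: 0.0002
```

>>> {"method": "jog_arm", "body": {"deltas": [-0.005,0,0,0,0,0,-0.01,0.001,0,0,0,0,-0.01,0.001,0,0,0,0]}}

```text
time: 21.85
tool_pos: [0.6165, -0.2474, 0.1481]
tool_rot: [3.142, -0.0, -1.698]
contact_force: [-0.7, 0.7, 0.4]
opening: 0.0005
```

>>> {"method": "jog_arm", "body": {"deltas": [-0.005,0,0,0,0,0,-0.01,0.001,0,0,0,0,-0.01,0.001,0,0,0,0]}}

```text
time: 22.1
tool_pos: [0.6155, -0.2473, 0.1481]
tool_rot: [3.142, -0.0, -1.698]
contact_force: [0.7, -1.0, 0.6]
opening: 0.0002
```

>>> {"method": "jog_arm", "body": {"deltas": [-0.005,0,0,0,0,0,-0.01,0.001,0,0,0,0,-0.01,0.001,0,0,0,0]}}

```text
time: 22.35
tool_pos: [0.6145, -0.2472, 0.1481]
tool_rot: [3.142, 0.0, -1.698]
contact_force: [1.3, 0.5, -0.1]
opening: 0.0004
```

>>> {"method": "jog_arm", "body": {"deltas": [-0.005,0,0,0,0,0,-0.01,0.001,0,0,0,0,-0.01,0.001,0,0,0,0]}}

```text
time: 22.6
tool_pos: [0.6138, -0.2471, 0.1481]
tool_rot: [-3.141, -0.0, -1.698]
contact_force: [2.1, -0.5, 0.6]
opening: 0.0004
```

```bash
python3 - <<'E'
from h import *
im=robot.read_camera("scene");np.save("pics/scene10.npy",im)
o=np.load("pics/scene9.npy")
for u in(187,190,193): print(u,o[198:216,u].mean(1).astype(int),im[198:216,u].mean(1).astype(int))
print("bottom")
for u in(200,206): print(u,o[244:262,u].mean(1).astype(int),im[244:262,u].mean(1).astype(int))
E
```

```text
187 [163 191 178 143  88 103 191 175 148 158 106 112 111 108 112 116 116 116] [ 47  54  50  48  50  50  51  51  50  53  45  20  21  29  83 104  97  97]
190 [ 79  80  81  80  83 116 189 179  94 110 109 112 111 108 108 106 128 131] [ 50  51  47  50  47  47  57 101  47  51  55  20  21  21  50 105  99 103]
193 [ 83  82  81  79  81 113 192 180  98 109 109 113 110 110 110 103 110 124] [ 35  28  51  50  49  48  47  50  51  48  33  21  21  28  81 111 126 119]
bottom
200 [117 119 120 116 112 112 112 110 111 106  67  70  47  55 119 110 108 108] [100  98  97  95  94  97  95  96  88  49  54  56  55  56  55  53  57  79]
206 [ 96 100 128 160 174 101 109 110 108 112  65  70  66  54 115 110 108 108] [104 138 131  91  91  94  94  96  95  54  77  76  52  55  55  53  58  77]
```

>>> {"method": "jog_arm", "body": {"deltas": [-0.005,0,0,0,0,0,-0.008,0.001,0,0,0,0,-0.008,0.001,0,0,0,0]}}

```text
time: 22.9
tool_pos: [0.6137, -0.2472, 0.1482]
tool_rot: [-3.139, -0.0, -1.698]
contact_force: [5.3, -1.1, -1.6]
opening: 0.0004
```

>>> {"method": "jog_arm", "body": {"deltas": [-0.005,0,0,0,0,0,-0.008,0.001,0,0,0,0,-0.008,0.001,0,0,0,0]}}

```text
time: 23.15
tool_pos: [0.6137, -0.2472, 0.1482]
tool_rot: [-3.137, -0.001, -1.698]
contact_force: [8.8, -0.9, -3.2]
opening: 0.0003
```

>>> {"method": "jog_arm", "body": {"deltas": [0.02,-0.002,0,0,0,0,0.06,-0.008,0,0,0,0,0.15,-0.02,0,0,0,0,0.3,-0.04,0,0,0,0,0.4,-0.05,0,0,0,0]}}

```text
time: 23.57
tool_pos: [0.6524, -0.2521, 0.148]
tool_rot: [3.141, 0.0, -1.698]
contact_force: [-0.1, 0.6, 0.9]
opening: 0.0006
```

>>> {"method": "jog_arm", "body": {"deltas": [0,0,0.3,0,0,0,0,0,0.6,0,0,0,0,0,0.95,0,0,0,0,0,0.95,0,0,0]}}

```text
time: 23.9
tool_pos: [0.654, -0.253, 0.2513]
tool_rot: [-3.131, -0.004, -1.698]
contact_force: [1.1, -0.7, 2.5]
opening: 0.0007
```

>>> {"method": "jog_arm", "body": {"deltas": [-0.2,0,0.3,0,0,0,-0.5,0,0.6,0,0,0,-0.8,0,0.9,0,0,0,-0.8,0,0.9,0,0,0]}}

```text
time: 24.23
tool_pos: [0.5696, -0.2529, 0.3408]
tool_rot: [-3.134, -0.005, -1.7]
contact_force: [0.3, -0.9, 2.1]
opening: 0.0005
```

>>> {"method": "jog_arm", "body": {"deltas": [-0.3,0,0,0,0,0,-0.6,0,0,0,0,0,-0.8,0,0,0,0,0,-0.8,0,0,0,0,0,-0.8,0,0,0,0,0]}}

```text
time: 24.65
tool_pos: [0.4914, -0.2521, 0.3337]
tool_rot: [-3.141, -0.0, -1.699]
contact_force: [1.0, 0.7, 0.2]
opening: 0.0006
```

```bash
python3 - <<'E'
from h import *
im=robot.read_camera("scene");o=np.load("pics/scene9.npy")
for u in(187,190,193): print(u,o[198:216,u].mean(1).astype(int),im[198:216,u].mean(1).astype(int))
for u in(200,206): print(u,o[244:262,u].mean(1).astype(int),im[244:262,u].mean(1).astype(int))
cv2.imwrite("pics/c10.png",cv2.resize(im[165:270,160:300,::-1],(800,600),interpolation=cv2.INTER_CUBIC))
print(robot.observe()["time"])
E
```

```text
187 [163 191 178 143  88 103 191 175 148 158 106 112 111 108 112 116 116 116] [155 207 215 166  90 113 227 212 218 180 100 108 114 114 114 115 113 115]
190 [ 79  80  81  80  83 116 189 179  94 110 109 112 111 108 108 106 128 131] [ 75  78  79  85 129 224 217  85 108 110 112 111 108 109 105 127 134 110]
193 [ 83  82  81  79  81 113 192 180  98 109 109 113 110 110 110 103 110 124] [ 88  89  87  87 124 225 211 118 105 110 112 110 108 110 104 107 104  92]
200 [117 119 120 116 112 112 112 110 111 106  67  70  47  55 119 110 108 108] [121 119 120 132 111 115 111 113 112  44  74  52  54 117 110 108 110 131]
206 [ 96 100 128 160 174 101 109 110 108 112  65  70  66  54 115 110 108 108] [ 98 121 166 203  90 110 111 112 110  72  68  71  43  51 116 110 108 108]
24.7
```

View pics/c10.png

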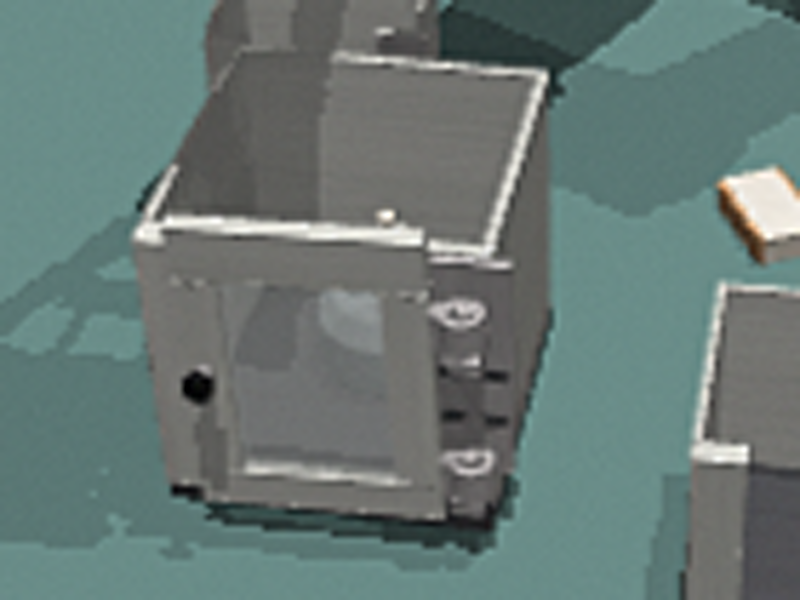

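```bash
python3 -c "
from cell import robot
print(robot.hand_in())"
```

```text
the job is handed in; nothing more can be done
None
```

The door is hung on both hinge pins and shut against its stop, the robot is clear of everything, and the job is handed in at about 25 s of the 72 s allowed. The hand-in gave no verdict.

- **Hanging:** I lowered the door at 90 degrees open and it went onto the pins without forcing. A small sideways nudge partway down met the pin at about 5 N. I stopped on contact at the expected height, at about 7 N above the free-hanging reading, and let go. The camera put the free end's top edge roughly 5 mm lower than predicted there. I took that as camera error, because the contact was at the expected height and the last picture has the hinge-side bottom corner close to the hung height.
- **Shutting:** The first push met resistance at 5 N, but the next picture showed the free edge still several millimetres open. I pushed again at the free edge until it stopped solidly at about 9 N.
- **Last picture:** The free edge had moved in by about 1 pixel (3–4 mm). The door lies along the stop and the burner and match box look undisturbed.
- **Not fully checked:** The free edge still sat a pixel or so (about 5 mm) away from my predicted shut line. I trusted the firm stop instead, and 5 mm would still be inside the 10 mm limit. I did not look at the jar or weight again after the first pictures, though the arm met no unexpected contact.

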